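# Seat a copper cap against the vise stop and lock it with the cam lever

## Robot

A 6-joint arm with a two-finger parallel gripper is mounted at the origin on a cart in front of the work surface, level with it; the furniture and walls round the work are solid. World frame = base frame: x ahead of the robot, y to its left, z up, the work surface at z = 0. Lengths are in mm, angles in degrees, forces in N, time in s.
With the tool pointing down it reaches from about 350 to 850 mm from the base axis. Payload 8.1 kg.
Tool frame: the origin (TCP) lies midway between the tips of the shut fingers; the grasp point (between the pads) lies 19 mm behind it; z points along the fingers, y is the line along which they close (so a half turn about z gives the same grasp; the last joint's range is limited). The gripper opens to 85 mm and grips with 20 to 120 N. Pads are 22 mm wide; open, the fingers measure 114 mm over their backs; the gripper's body (76 mm by 85 mm) begins 54 mm behind the grasp point. The pads swing forward as they close: fully open they stand 13 mm farther back than shut.
Start: joints at [60.596, 7.471, 85.268, -0, 87.261, -4.893], TCP at [248.902, 545.942, 231.292] pointing down, gripper open.
Joint ranges: [-169.43, 169.43], [-51.17, 129.36], [1.28, 143.12], [-76.62, 256.62], [0, 156.53], [-152.29, 152.29]. Speed limits (degrees/s): [136.94, 136.94, 159.86, 180, 180, 180].

## Interface

Orientations are given as [roll, pitch, yaw] about the fixed x, y, z axes, in that order (R = Rz(yaw) Ry(pitch) Rx(roll)).
In Python, from bench import r, workorder, snapshot gives the robot as it stands (r), with the cameras as plain functions and the job (workorder).
- The arm moves only by the shell command python3 steer.py FILE [FORCE], which reads ROWS from the file FILE. ROWS is a JSON object whose key "ticks" holds a list of rows, 1 to 8 of them, each of 7 numbers: a rotation vector rx, ry, rz in a scale on which 1.0 is 45 degrees, then dx, dy, dz in shares of 800 mm (1.0 is 800 mm), then the finger opening in mm; each row is the pose to reach, as a shift and turn from the pose commanded when the command began, along the tool's axes at that moment; what a row does not reach only later rows make up. A row lasts 1/8 s, in which the tool goes at most 62.5 mm and 10.7 degrees, less where a joint would pass 70% of its speed; a pose out of reach is approached as far as the arm can. The fingers move at their own pace and stop on an object; FORCE is the grip in N (left out, the last holds). Time passes only in rows, so rows that do not move let the fingers close. It prints the time, the measured TCP pose, the force, the opening and the grip force at its end. No shift or turn number may pass 1 either way. Input that does not fit is refused with a message, and nothing moves.
- r.sense(): the state, without advancing time (a new reading comes with each control period).
- snapshot(name): name is "side" or "top" or "wrist"; returns a dict with "pixels" (420x560x3 uint8, blue, green, red), "fx", "fy", "cx", "cy" (pixels), "pose" (4x4, takes a point from camera to world coordinates). Camera axes: x right, y up, looking along -z (the intrinsics and any distortion apply to the point x, -y, -z); pixel columns grow to the right and rows downward; lengths in mm; the calibration is good to about 2 mm. The wrist camera is an equidistant fisheye: a pixel r from the principal point sees the ray r / f radians off the axis. A picture is of the moment at which its call begins. There is no depth.
- workorder.hand_in(): hands the job in; it is judged then, once.
The state is a dict: "time": time; "joint_pos": joint angles; "qd": joint speeds; "joint_efforts": joint torques, N m; "tool_pos": TCP position; "tcp_rot": TCP orientation; "ft_force": force on the tool from outside, world axes, zero at the start; "wrist_torque": the same for the moment, N m; "finger_gap": finger opening in mm; "grip_force": force on a finger pad.
Only numpy, scipy, OpenCV 4.12 (cv2) and the standard library are available. Lean on these libraries where they do the work, as an engineer would, in place of code of your own. Each camera call takes 0.05 s, during which the arm holds its last target. There are 200 camera calls.

## Task

A copper pipe cap stands loose between the open jaws of the small blue quick-action vise and has to be held for drilling. With the fingertips only, push it along the jaws until it is fully home against the steel stop plate, so that the jaws will bear on its middle; then push the red-knobbed cam lever round to its end, so that the jaws hold the cap there upright. Push gently, never pinch or lift the cap or the lever, and leave the other fittings and the glue bottle on the board alone.

Things in the scene. Friction and masses are not known exactly. Their poses are not given: they have to be found in the camera images.
- vise: Blue quick-action cam vise bolted to a plywood board, one fixed piece. Origin on the counter under the vise; z up; +x away from the robot, the way the cap is pushed; +y from the fixed jaw to the sliding jaw and cam (robot's left); yaw within 0.3 rad of the world's. In mm: board x -110..110, y -135..185, top z 18; blue base casting x -64..40, y -75..115, top z 34.
- bed (a point): Point (0, 0, 40) mm in the vise's frame, on the flat steel bed the cap stands on (x -64..32, y -33..61). Jaws: both faces x -7..25, z 44..74; fixed jaw face at y -21.5, its block x -10..28, back to y -64, top z 76; sliding jaw with carriage, x -10..28, from its face (y 23.7 when open) 38 mm on in +y, top z 76. At x below -10 only the cap stands above the bed.
- stop_face (a point): Centre of the work stop's face: a steel plate 6 mm thick across the far end of the jaws, y -35..17 and z 41..65 mm in the vise's frame. The point is at (28.5, -2, 53) mm in the vise's frame, axes as the vise's; the face looks to the vise's -x.
- cap: Loose copper pipe cap, upright, round, 39 mm in diameter (37 mm above mid-height), 37 mm high, closed end up. Origin under its centre, on the bed, 40 mm above the counter; z up; its yaw means nothing. 4 to 6 mm play between the open jaws. Home: its centre is 19.5 mm short of the stop face, at vise x = 9 mm. Starts 14 to 28 mm short of that; 1 to 2 N slides it.
- jaw: Steel face of the sliding jaw, 32 x 30 mm, on a rubber backing that gives 1 to 2 mm when clamping. The cam drives it along the vise's y: 9 mm toward the fixed jaw as the lever goes from 0 to 1.75. Origin in the plane of the face at vise x = 0 and counter height; axes as the vise's.
- cam_lever (a joint): Angle of the cam lever about its upright pin, rad: 0 open, 1.75 at its end stop (clamped). Grows counter-clockwise from above. The bar points 1.047 + this angle counter-clockwise from the vise's +x: it swings on the left side, back toward the robot. Starts at 0 to 0.25, stays where it is left. 3 to 6 N sideways at 80 mm radius turns it.
- lever_pivot (a point): Axis of the cam lever's pin at mid-height of the lever's straight steel bar, at (0, 79.2, 63) mm in the vise's frame; fixed, axes as the vise's. Bar: 14 mm wide, z 56..70 mm above the counter, to 94 mm from the pin. The disc on the pin reaches 29 mm from the axis, the pin's head z 84 mm. Beyond 50 mm radius nothing else on the lever's path stands above z 34 mm.
- lever_knob (a point): Centre of the red ball knob, 28 mm in diameter, at the lever's end, 110 mm from the pin and 63 mm above the counter.
- flange: Loose grey pipe flange 44 mm in diameter, 12 mm high, on the board's far right corner: leave alone. Origin under its centre.
- aerator: Loose white tap aerator 34 x 34 x 31 mm on the right of the board: leave alone. Origin under its centre.
- glue: White glue bottle with a nozzle, 28 mm in diameter and 84 mm high, standing on the board's near right corner: leave alone. Origin under its centre.

How it is judged (in metres and radians):
On the way, in this order (a step that is already met when the one before it is completed fails the run):
1. the cap is home against the stop while the jaws are still open (x of cap in the frame of stop_face above -0.0225 m and z of cap in the frame of vise below 0.044 m and angle between cap's own z axis and vertical below 0.12 rad and value of joint cam_lever below 0.6 rad), for 0.2 s.
2. the lever is round to its end and the cap is held between the jaws (value of joint cam_lever above 1.6 rad and contact force between jaw and cap above 8 N), for 0.2 s.
At the end, for the whole second after the job is handed in: The cap stands upright on the bed (within 0.12 rad and 4 mm) and at rest, its side within 3 mm of the stop face; the cam lever stands beyond 1.6 rad (end stop 1.75) and the sliding jaw presses on the cap with more than 8 N (all of step 2 and x of cap in the frame of stop_face above -0.0225 m and z of cap in the frame of vise below 0.044 m and angle between cap's own z axis and vertical below 0.12 rad and linear speed of cap below 0.01 m/s); the robot touches nothing.
It fails at once if the cap is lifted off the bed or tipped over (z of cap in the frame of vise above 0.048 m or angle between cap's own z axis and vertical above 0.5 rad).
It fails at once if the cap is pinched or rammed (more than 35 N from the fingers) (contact force between the fingers and cap above 35 N).
It fails at once if the lever or the vise is pinched or rammed (more than 35 N from the fingers) (contact force between the fingers and vise above 35 N).
It fails at once if the pipe flange, the aerator or the glue bottle is moved more than 15 mm (distance of any of flange, aerator, glue from where it was at the start of the episode above 0.015 m).
It also fails if it takes over 48 s, if anything falls off the work surface, if the arm or the gripper's body presses on something with over 40 N, if the wrist force passes 120 N, or if a joint passes its speed limit or range.

## Working session

There is one attempt and no reset: what is moved stays moved. The work goes in short steps, Python scripts to look and compute and a shell command to move; the robot and the scene stay as the last step left them, time stands still between calls to the robot, and variables do not carry over. Pictures are saved under pics/ and viewed, at most 10 in all, crops included, and the job is handed in when it is done.

```bash
ls; mkdir -p pics
python3 - <<'E'
from bench import r, workorder, snapshot
import cv2,numpy as np
for n in("top","side"):
    s=snapshot(n); cv2.imwrite(f"pics/{n}0.png",s["pixels"]); print(n,s["fx"],s["fy"],s["cx"],s["cy"],np.round(s["pose"],4).tolist(),[k for k in s])
s=r.sense();print(s["tool_pos"],s["tcp_rot"],s["time"],s["finger_gap"])
E
```

```text
bench.py
pics
steer.py
top 513.560269234414 513.560269234414 291.57132093164364 205.6013262043466 [[-0.0201, 0.9824, -0.1859, 390.9176], [-0.9997, -0.0219, -0.0076, 46.1136], [-0.0116, 0.1857, 0.9825, 1023.2143], [0.0, 0.0, 0.0, 1.0]] ['pixels', 'fx', 'fy', 'cx', 'cy', 'pose']
side 529.744317806606 529.744317806606 278.42956615935844 217.59683091986304 [[0.9995, -0.0088, 0.0306, 596.8751], [0.0314, 0.4246, -0.9048, -849.661], [-0.0051, 0.9053, 0.4247, 480.295], [0.0, 0.0, 0.0, 1.0]] ['pixels', 'fx', 'fy', 'cx', 'cy', 'pose']
[248.67047651 545.48643276 230.32424118] [-1.79902158e+02 -6.60197738e-03  1.55489250e+02] 0.1 85.37040355178254
```

View pics/top0.png

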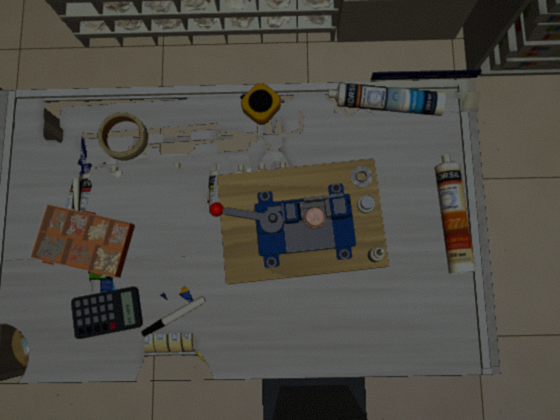

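View pics/side0.png

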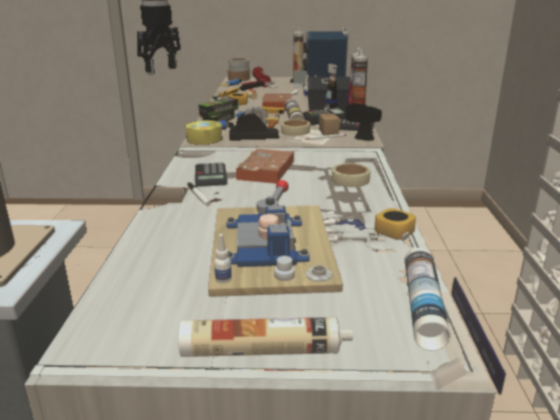

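Run:
```python
import cv2,numpy as np
a=cv2.imread("pics/top0.png")[150:290,200:400]
a=cv2.convertScaleAbs(cv2.resize(a,None,fx=4,fy=4,interpolation=cv2.INTER_CUBIC),alpha=1.8)
cv2.imwrite("pics/top0c.png",a)
```

```text
(no output)
```

View pics/top0c.png

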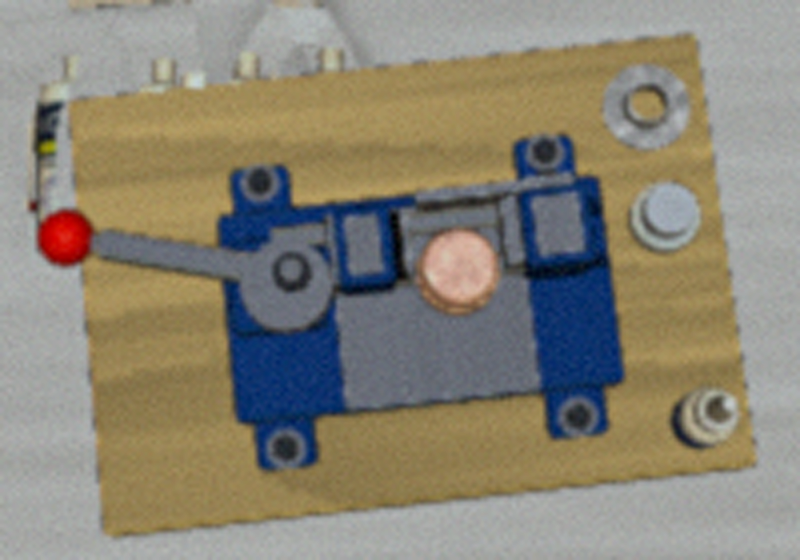

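```bash
cat > h.py <<'E'
import numpy as np
def ray(s,u,v):
    d=np.array([(u-s["cx"])/s["fx"],-(v-s["cy"])/s["fy"],-1]); P=np.array(s["pose"]); return P[:3,:3]@d,P[:3,3]
def onz(s,u,v,z):
    d,o=ray(s,u,v); return o+d*(z-o[2])/d[2]
def V(p,x,y):  # vise mm -> world
    c,s=np.cos(p[2]),np.sin(p[2]); return np.array([p[0]+c*x-s*y,p[1]+s*x+c*y])
E
python3 - <<'E'
from bench import r, workorder, snapshot
from h import *
from scipy.optimize import least_squares
s=snapshot("top")
f=lambda c,z:onz(s,(c[0]+.5)/4-.5+200,(c[1]+.5)/4-.5+150,z)[:2]
pts=[((70,100),(110,185),18),((695,36),(110,-135),18),((756,465),(-110,-135),18),((104,535),(-110,185),18),((293,271),(0,79.2),84),((345,408),(-64,61),40),((541,390),(-64,-33),40)]
W=[f(c,z) for c,_,z in pts]
g=lambda p:np.concatenate([V(p,*l)-w for (_,l,_),w in zip(pts,W)])
q=least_squares(g,[580,0,.1],loss="soft_l1",f_scale=2); p=q.x
print(p,g(p).reshape(-1,2).round(1).tolist())
def inv(w):
    d=w-p[:2];c,sn=np.cos(p[2]),np.sin(p[2]);return np.array([c*d[0]+sn*d[1],-sn*d[0]+c*d[1]])
cap=f((459,263),77);kn=f((65,237),63)
k=inv(kn)-[0,79.2]
print("cap",cap,inv(cap),"knob",kn,np.hypot(*k),np.arctan2(k[1],k[0])-1.047)
for n,c,z in(("flange",(646,105),30),("aer",(668,210),49),("glue",(718,408),102)):print(n,f(c,z),inv(f(c,z)))
E
```

```text
[5.54917625e+02 1.04996620e+01 8.42825063e-02] [[0.8, 1.2], [1.7, -1.2], [-1.0, -0.9], [-0.8, 0.7], [1.0, 0.9], [-1.5, -0.6], [-0.2, -0.1]]
cap [550.45816767  11.24974785] [-4.38048318  1.12283264] knob [569.49205839 197.78918198] 110.43282455721366 0.24595793739541238
flange [635.89511757 -85.55976248] [  72.60350232 -102.53535408]
aer [578.87978593 -91.28108392] [  15.30891959 -103.43665887]
glue [ 477.85098994 -101.89832398] [ -86.25504622 -105.5113286 ]
```

```bash
cat >> h.py <<'E'
p=np.array([554.92,10.5,0.08428])
from scipy.spatial.transform import Rotation as Ro
def to(x,y,z,yaw,vise=True):
    from bench import r, workorder, snapshot
    s=r.sense(); w=V(p,x,y) if vise else np.array([x,y])
    R=Ro.from_euler("xyz",s["tcp_rot"],degrees=True); T=Ro.from_euler("xyz",[180,0,yaw],degrees=True)
    print("rot",(R.inv()*T).as_rotvec(degrees=True).round(2),"d",R.inv().apply(np.r_[w,z]-s["tool_pos"]).round(2),"t",s["time"])
def at():
    from bench import r, workorder, snapshot
    s=r.sense(); d=s["tool_pos"][:2]-p[:2];c,k=np.cos(p[2]),np.sin(p[2])
    print("vise xy",(c*d[0]+k*d[1]).round(2),(-k*d[0]+c*d[1]).round(2),"z",s["tool_pos"][2].round(2),"rpy",np.round(s["tcp_rot"],2),"F",np.round(s["ft_force"],2),"gap",s["finger_gap"],"t",s["time"])
E
python3 -c "
from h import *
to(-55,1,160,184.83)"
```

```text
rot [ -0.08  -0.03 -29.34] d [-452.19 -385.77   70.96] t 0.15
```

Careful with the scale: shifts go in shares of 800 mm and turns go in shares of 45 degrees. That gives: -320 mm / 800 = -0.4, -280 mm / 800 = -0.35, -29.3 degrees / 45 = -0.6511.

```bash
echo '{"ticks":[[0, 0, -0.2222, -0.05, -0.0425, 0, 0], [0, 0, -0.4444, -0.1, -0.085, 0, 0], [0, 0, -0.6511, -0.15, -0.1275, 0, 0], [0, 0, -0.6511, -0.2, -0.17, 0, 0], [0, 0, -0.6511, -0.25, -0.2138, 0.0125, 0], [0, 0, -0.6511, -0.3, -0.2563, 0.025, 0], [0, 0, -0.6511, -0.35, -0.2988, 0.0375, 0], [0, 0, -0.6511, -0.4, -0.3413, 0.05, 0]]}' > rows.txt && python3 steer.py rows.txt 30; python3 -c "
from h import *
to(-55,1,160,184.83)"
```

```text
time: 1.15
tool_pos: [427.1, 163.2, 190.9]
tcp_rot: [180.0, 0.0, -175.2]
ft_force: [0.5, 0.0, -0.1]
finger_gap: 0.1
grip_force: 0.0
rot [ 0.    0.01 -0.03] d [ -59.56 -161.84   30.93] t 1.15
```

To row units: -162 mm / 800 = -0.2025, -120 mm / 800 = -0.15.

```bash
echo '{"ticks":[[0, 0, 0, -0.0188, -0.05, 0.0125, 0], [0, 0, 0, -0.0375, -0.1, 0.025, 0], [0, 0, 0, -0.0563, -0.15, 0.0388, 0], [0, 0, 0, -0.0738, -0.2025, 0.0388, 0], [0, 0, 0, -0.0738, -0.2025, 0.0388, 0], [0, 0, 0, -0.0738, -0.2025, 0.0388, 0]]}' > rows.txt && python3 steer.py rows.txt
python3 - <<'E'
from h import *
to(-45,1,49,184.83);at()
from bench import r, workorder, snapshot
import cv2
s=snapshot("wrist");cv2.imwrite("pics/w1.png",s["pixels"])
E
```

```text
time: 1.9
tool_pos: [498.8, 8.6, 160.0]
tcp_rot: [180.0, -0.0, -175.2]
ft_force: [-0.2, -0.6, -0.2]
finger_gap: -0.0
grip_force: 0.0
rot [ 0.03 -0.04 -0.08] d [-11.2   -1.85 111.02] t 1.9
vise xy -56.12 2.81 z 160.03 rpy [ 1.7997e+02 -4.0000e-02 -1.7525e+02] F [-0.23 -0.61 -0.21] gap -0.028258346109274975 t 1.9
```

View pics/w1.png

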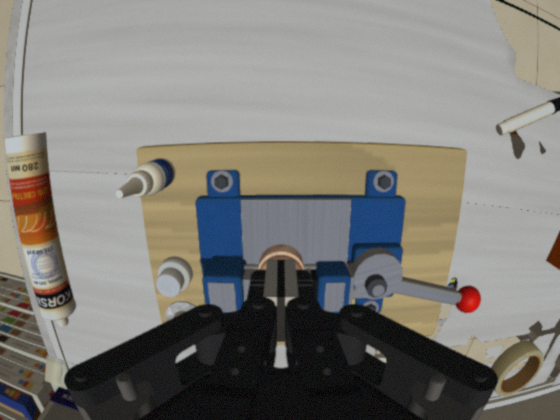

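To row units: 111 mm / 800 = 0.1388, 80 mm / 800 = 0.1.

```bash
echo '{"ticks":[[0, 0, 0, -0.0125, -0.0025, 0.05, 0], [0, 0, 0, -0.0138, -0.0025, 0.1, 0], [0, 0, 0, -0.0138, -0.0025, 0.1388, 0], [0, 0, 0, -0.0138, -0.0025, 0.1388, 0], [0, 0, 0, -0.0138, -0.0025, 0.1388, 0]]}' > rows.txt && python3 steer.py rows.txt
python3 - <<'E'
from h import *
at()
E
```

```text
time: 2.58
tool_pos: [510.9, 7.9, 50.7]
tcp_rot: [-180.0, 0.1, -175.1]
ft_force: [-0.0, -0.8, 0.7]
finger_gap: -0.1
grip_force: 0.0
vise xy -44.04 1.07 z 50.72 rpy [-1.7999e+02  8.0000e-02 -1.7515e+02] F [-0.03 -0.81  0.73] gap -0.07533651456631493 t 2.575
```

To row units: -16 mm / 800 = -0.02, -14 mm / 800 = -0.0175.

```bash
echo '{"ticks":[[0, 0, 0, -0.0038, 0, 0, 0], [0, 0, 0, -0.0075, 0, 0, 0], [0, 0, 0, -0.01, 0, 0, 0], [0, 0, 0, -0.0125, 0, 0, 0], [0, 0, 0, -0.015, 0, 0, 0], [0, 0, 0, -0.0175, 0, 0, 0], [0, 0, 0, -0.02, 0, 0, 0]]}' > rows.txt && python3 steer.py rows.txt
python3 - <<'E'
from h import *
at()
E
```

```text
time: 3.45
tool_pos: [526.2, 8.5, 49.2]
tcp_rot: [180.0, -0.0, -175.2]
ft_force: [-0.5, 0.3, -0.3]
finger_gap: 0.0
grip_force: 0.5
vise xy -28.75 0.44 z 49.21 rpy [ 1.8000e+02 -1.0000e-02 -1.7521e+02] F [-0.49  0.3  -0.29] gap 0.004711692922195381 t 3.45
```

Contact is plausible; continue in small steps while watching the force.

To row units: -4 mm / 800 = -0.005, -3 mm / 800 = -0.0038.

```bash
echo '{"ticks":[[0, 0, 0, -0.0013, 0, 0, 0], [0, 0, 0, -0.0025, 0, 0, 0], [0, 0, 0, -0.0038, 0, 0, 0], [0, 0, 0, -0.005, 0, 0, 0]]}' > rows.txt && python3 steer.py rows.txt; python3 -c "
from h import *
at()
from bench import r, workorder, snapshot
import cv2
s=snapshot('side');cv2.imwrite('pics/s2.png',cv2.resize(s['pixels'][180:300,190:360],None,fx=4,fy=4,interpolation=2))"
```

```text
time: 3.95
tool_pos: [530.2, 8.9, 49.3]
tcp_rot: [180.0, -0.0, -175.2]
ft_force: [-0.5, -0.3, -0.9]
finger_gap: 0.0
grip_force: 0.2
vise xy -24.73 0.47 z 49.27 rpy [ 180.     -0.   -175.21] F [-0.47 -0.26 -0.87] gap 0.033766949859365104 t 3.95
```

View pics/s2.png

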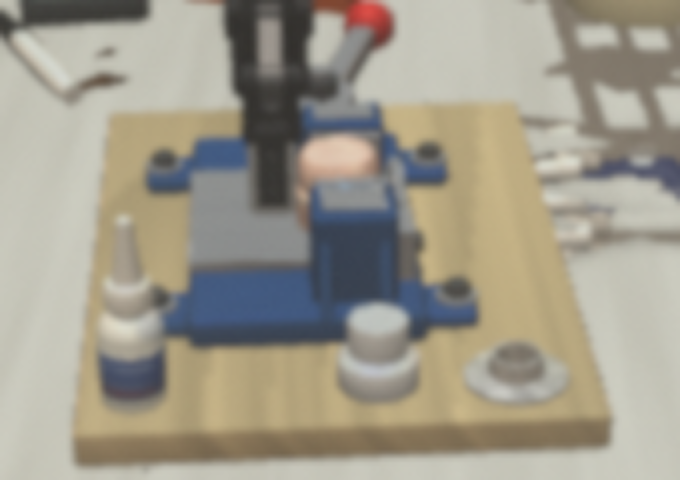

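To row units: -4 mm / 800 = -0.005, -3 mm / 800 = -0.0038.

```bash
for i in 1; do echo '{"ticks":[[0, 0, 0, -0.0013, 0, 0, 0], [0, 0, 0, -0.0025, 0, 0, 0], [0, 0, 0, -0.0038, 0, 0, 0], [0, 0, 0, -0.005, 0, 0, 0]]}' > rows.txt && python3 steer.py rows.txt; done
```

```text
time: 4.5
tool_pos: [534.2, 9.2, 49.3]
tcp_rot: [-180.0, 0.0, -175.2]
ft_force: [-0.9, -0.1, 0.9]
finger_gap: 0.0
grip_force: 0.2
```

To row units: -2 mm / 800 = -0.0025, -1 mm / 800 = -0.0013.

```bash
echo '{"ticks":[[0, 0, 0, -0.0013, 0, 0, 0], [0, 0, 0, -0.0025, 0, 0, 0]]}' > rows.txt && python3 steer.py rows.txt; python3 -c "
from h import *
at()
from bench import r, workorder, snapshot
import cv2
s=snapshot('side');cv2.imwrite('pics/s3.png',cv2.resize(s['pixels'][180:300,190:360],None,fx=4,fy=4,interpolation=2))"
```

```text
time: 4.75
tool_pos: [535.2, 9.3, 49.1]
tcp_rot: [180.0, -0.1, -175.2]
ft_force: [-9.3, -1.1, 6.5]
finger_gap: -0.3
grip_force: 4.6
vise xy -19.73 0.49 z 49.12 rpy [ 1.8000e+02 -1.3000e-01 -1.7521e+02] F [-9.34 -1.15  6.53] gap -0.3183738862758074 t 4.75
```

View pics/s3.png

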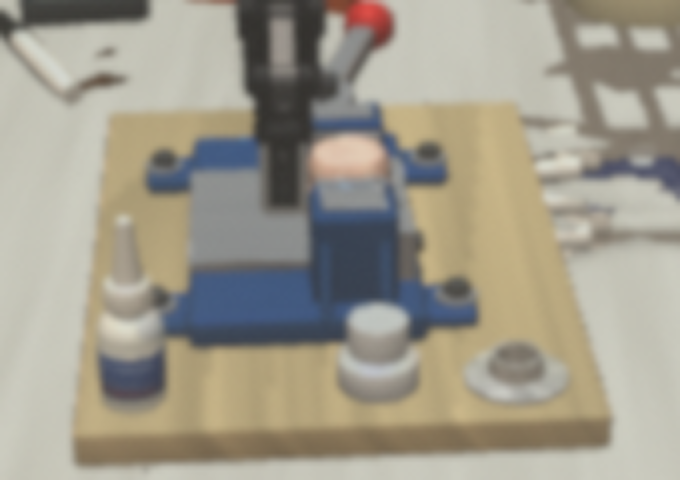

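To row units: -110 mm / 800 = -0.1375, -80 mm / 800 = -0.1.

```bash
echo '{"ticks":[[0, 0, 0, 0, 0, 0, 0], [0, 0, 0, 0, 0, 0, 0]]}' > rows.txt && python3 steer.py rows.txt;echo '{"ticks":[[0, 0, 0, 0.0038, 0, 0, 0], [0, 0, 0, 0.0125, 0, 0, 0], [0, 0, 0, 0.0313, 0, 0, 0], [0, 0, 0, 0.0313, 0, -0.0375, 0], [0, 0, 0, 0.0313, 0, -0.1, 0], [0, 0, 0, 0.0313, 0, -0.1375, 0]]}' > rows.txt && python3 steer.py rows.txt
python3 - <<'E'
from h import *
at()
from bench import r, workorder, snapshot
import cv2
s=snapshot("top")
q=cv2.resize(s["pixels"][180:250,205:355],None,fx=5,fy=5,interpolation=2)
cv2.imwrite("pics/t4.png",cv2.convertScaleAbs(q,alpha=1.8))
E
```

```text
time: 5.05
tool_pos: [535.2, 9.3, 49.2]
tcp_rot: [180.0, -0.1, -175.2]
ft_force: [-6.7, -1.3, 5.6]
finger_gap: 0.1
grip_force: 3.3
time: 5.8
tool_pos: [512.0, 7.2, 162.0]
tcp_rot: [-180.0, 0.2, -175.2]
ft_force: [0.4, 0.5, -0.5]
finger_gap: 0.2
grip_force: 0.0
vise xy -43.07 0.35 z 162.0 rpy [-179.97    0.18 -175.21] F [ 0.43  0.48 -0.53] gap 0.17295281723222627 t 5.8
```

View pics/t4.png

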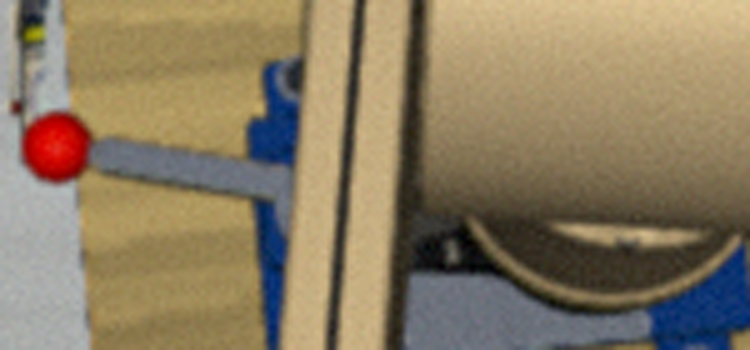

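Run:
```python
from h import *
from bench import r, workorder, snapshot
for a in np.r_[.1,np.arange(.2,1.76,.1),1.75]:
    f=1.047+a;u=np.array([np.cos(f),np.sin(f)]);n=np.array([-u[1],u[0]])
    c=np.array([0,79.2])+75*u-(7+11*abs(n[0])+14.5*abs(n[1]))*n
    print(a.round(2),c.round(1))
at()
```

```text
0.1 [ 51.8 138.1]
0.2 [ 44.8 143.3]
0.3 [ 37.1 147.7]
0.4 [ 28.8 151.2]
0.5 [ 20.1 153.7]
0.6 [ 13.3 155.4]
0.7 [  6.9 156.6]
0.8 [  0.3 157.2]
0.9 [ -6.6 157.2]
1.0 [-13.6 156.6]
1.1 [-20.6 155.2]
1.2 [-27.7 153.1]
1.3 [-34.7 150.2]
1.4 [-41.5 146.6]
1.5 [-48.  142.1]
1.6 [-54.2 136.8]
1.7 [-59.8 130.8]
1.75 [-62.4 127.5]
vise xy -41.16 0.03 z 165.98 rpy [-179.92    0.46 -175.21] F [ 2.71 -1.19  2.5 ] gap -0.11186131990902547 t 5.85
```

To row units: 143 mm / 800 = 0.1788, -101 mm / 800 = -0.1263.

```bash
echo '{"ticks":[[0, 0, 0, -0.0375, 0.0563, 0, 0], [0, 0, 0, -0.075, 0.1125, 0, 0], [0, 0, 0, -0.1263, 0.1788, 0, 0], [0, 0, 0, -0.1263, 0.1788, 0, 0], [0, 0, 0, -0.1263, 0.1788, 0, 0]]}' > rows.txt && python3 steer.py rows.txt
python3 - <<'E'
from h import *
at()
from bench import r, workorder, snapshot
import cv2
s=snapshot("side");a=cv2.resize(s["pixels"][190:270,230:320],None,fx=6,fy=6,interpolation=2)
cv2.imwrite("pics/s5.png",a)
E
```

```text
time: 6.48
tool_pos: [599.5, 158.2, 158.6]
tcp_rot: [-180.0, -0.1, -175.2]
ft_force: [-0.1, 0.3, 0.1]
finger_gap: 0.2
grip_force: 0.0
vise xy 56.83 143.43 z 158.64 rpy [-1.7997e+02 -6.0000e-02 -1.7516e+02] F [-0.08  0.31  0.13] gap 0.18493823991770314 t 6.475
```

View pics/s5.png

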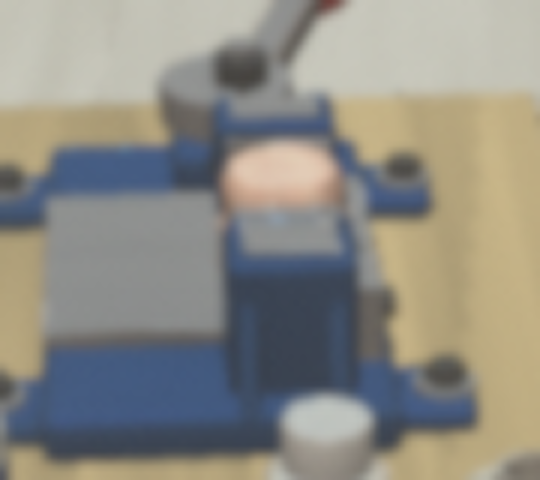

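Run:
```python
from h import *
from bench import r, workorder, snapshot
s=snapshot("side")
P=np.linalg.inv(np.array(s["pose"]))
def pr(x,y,z):
    q=P@np.r_[V(p,x,y),z,1]; return ((s["fx"]*q[0]/-q[2]+s["cx"]-230)*6+2.5).round(),((s["cy"]-s["fy"]*q[1]/-q[2]-190)*6+2.5).round()
print("cap L/R at home",pr(9-18.5,0,77),pr(9+18.5,0,77))
print("jaw top near corners",pr(-10,-64,76),pr(28,-64,76),"bed",pr(-64,-33,40),"pin",pr(0,79.2,84))
```

```text
cap L/R at home (np.float64(218.0), np.float64(167.0)) (np.float64(342.0), np.float64(164.0))
jaw top near corners (np.float64(224.0), np.float64(267.0)) (np.float64(359.0), np.float64(263.0)) bed (np.float64(38.0), np.float64(334.0)) pin (np.float64(240.0), np.float64(42.0))
```

To row units: 111 mm / 800 = 0.1388, 80 mm / 800 = 0.1.

```bash
echo '{"ticks":[[0, 0, 0, 0, 0, 0.05, 0], [0, 0, 0, 0, 0, 0.1, 0], [0, 0, 0, 0, 0, 0.1388, 0], [0, 0, 0, 0, 0, 0.1388, 0], [0, 0, 0, 0, 0, 0.1388, 0]]}' > rows.txt && python3 steer.py rows.txt; echo '{"ticks":[[0, 0, 0, 0.0063, 0.0013, 0, 0], [0, 0, 0, 0.0113, 0.0025, 0, 0], [0, 0, 0, 0.0163, 0.0038, 0, 0], [0, 0, 0, 0.0213, 0.005, 0, 0]]}' > rows.txt && python3 steer.py rows.txt;python3 -c "
from h import *
at()"
```

```text
time: 7.2
tool_pos: [600.9, 157.6, 50.2]
tcp_rot: [180.0, 0.1, -175.3]
ft_force: [0.4, 0.3, 0.1]
finger_gap: -0.0
grip_force: 0.0
time: 7.7
tool_pos: [582.4, 161.0, 48.5]
tcp_rot: [180.0, 0.0, -175.2]
ft_force: [-0.2, 0.6, -0.4]
finger_gap: -0.3
grip_force: 0.0
vise xy 40.03 147.61 z 48.5 rpy [ 1.800e+02  1.000e-02 -1.752e+02] F [-0.22  0.59 -0.42] gap -0.271969719359799 t 7.7
```

Now follow the arc: deltas from (40, 147.6), in tool x = −vise x, tool y = vise y.

To row units: 32 mm / 800 = 0.04, 28 mm / 800 = 0.035.

```bash
echo '{"ticks":[[0, 0, 0, 0.005, 0.0013, 0, 0], [0, 0, 0, 0.01, 0.0038, 0, 0], [0, 0, 0, 0.015, 0.005, 0, 0], [0, 0, 0, 0.02, 0.0063, 0, 0], [0, 0, 0, 0.025, 0.0075, 0, 0], [0, 0, 0, 0.03, 0.0088, 0, 0], [0, 0, 0, 0.035, 0.01, 0, 0], [0, 0, 0, 0.04, 0.0113, 0, 0]]}' > rows.txt && python3 steer.py rows.txt;python3 -c "
from h import *
at()"
```

```text
time: 8.7
tool_pos: [550.0, 167.2, 48.5]
tcp_rot: [180.0, 0.0, -175.2]
ft_force: [3.4, -0.7, 0.6]
finger_gap: -0.2
grip_force: 1.6
vise xy 8.3 156.56 z 48.5 rpy [ 1.8000e+02  3.0000e-02 -1.7521e+02] F [ 3.41 -0.69  0.57] gap -0.23370705651391233 t 8.7
```

Pushing with about 3.5 N; lever around 0.65.

To row units: 32 mm / 800 = 0.04, 28 mm / 800 = 0.035.

```bash
echo '{"ticks":[[0, 0, 0, 0.005, 0, 0, 0], [0, 0, 0, 0.01, 0.0013, 0, 0], [0, 0, 0, 0.015, 0.0013, 0, 0], [0, 0, 0, 0.02, 0.0013, 0, 0], [0, 0, 0, 0.025, 0, 0, 0], [0, 0, 0, 0.03, 0, 0, 0], [0, 0, 0, 0.035, -0.0013, 0, 0], [0, 0, 0, 0.04, -0.0038, 0, 0]]}' > rows.txt && python3 steer.py rows.txt;python3 -c "
from h import *
at()"
```

```text
time: 9.7
tool_pos: [518.1, 161.6, 48.3]
tcp_rot: [180.0, 0.0, -175.2]
ft_force: [4.7, 0.8, 0.3]
finger_gap: 0.1
grip_force: 1.7
vise xy -23.95 153.62 z 48.3 rpy [ 179.98    0.   -175.2 ] F [4.65 0.77 0.28] gap 0.13059576851482702 t 9.7
```

To row units: 19 mm / 800 = 0.0238, 16 mm / 800 = 0.02.

```bash
echo '{"ticks":[[0, 0, 0, 0.005, -0.0013, 0, 0], [0, 0, 0, 0.0088, -0.0025, 0, 0], [0, 0, 0, 0.0125, -0.0038, 0, 0], [0, 0, 0, 0.0163, -0.0063, 0, 0], [0, 0, 0, 0.02, -0.0088, 0, 0], [0, 0, 0, 0.0238, -0.0113, 0, 0]]}' > rows.txt && python3 steer.py rows.txt;python3 -c "
from h import *
at()"
```

```text
time: 10.45
tool_pos: [500.1, 150.8, 48.3]
tcp_rot: [180.0, 0.0, -175.2]
ft_force: [4.2, 1.1, 0.8]
finger_gap: 0.0
grip_force: 1.7
vise xy -42.83 144.42 z 48.33 rpy [ 1.7999e+02  1.0000e-02 -1.7521e+02] F [4.22 1.13 0.8 ] gap 0.047314783528954435 t 10.45
```

To row units: 13.5 mm / 800 = 0.0169, 11.4 mm / 800 = 0.0143.

```bash
echo '{"ticks":[[0, 0, 0, 0.0038, -0.0019, 0, 0], [0, 0, 0, 0.0075, -0.0044, 0, 0], [0, 0, 0, 0.0113, -0.0075, 0, 0], [0, 0, 0, 0.0143, -0.01, 0, 0], [0, 0, 0, 0.0169, -0.0125, 0, 0]]}' > rows.txt && python3 steer.py rows.txt;python3 -c "
from h import *
at()"
```

```text
time: 11.08
tool_pos: [487.5, 139.7, 48.4]
tcp_rot: [180.0, 0.0, -175.2]
ft_force: [4.4, 2.4, 0.6]
finger_gap: -0.0
grip_force: 1.9
vise xy -56.28 134.45 z 48.37 rpy [ 1.7999e+02  1.0000e-02 -1.7521e+02] F [4.42 2.41 0.58] gap -0.0392021785782033 t 11.075
```

To row units: -3.6 mm / 800 = -0.0045, 3 mm / 800 = 0.0038.

```bash
echo '{"ticks":[[0, 0, 0, 0.0013, -0.0015, 0, 0], [0, 0, 0, 0.0025, -0.003, 0, 0], [0, 0, 0, 0.0038, -0.0045, 0, 0]]}' > rows.txt && python3 steer.py rows.txt;echo '{"ticks":[[0, 0, 0, 0.001, -0.0013, 0, 0], [0, 0, 0, 0.002, -0.0025, 0, 0]]}' > rows.txt && python3 steer.py rows.txt;python3 -c "
from h import *
at()"
```

```text
time: 11.45
tool_pos: [484.9, 136.0, 48.4]
tcp_rot: [180.0, 0.0, -175.2]
ft_force: [4.6, 3.1, 0.1]
finger_gap: -0.3
grip_force: 2.0
time: 11.7
tool_pos: [483.5, 133.9, 48.3]
tcp_rot: [180.0, 0.0, -175.2]
ft_force: [4.6, 4.3, 0.4]
finger_gap: -0.1
grip_force: 2.0
vise xy -60.77 128.97 z 48.34 rpy [ 1.7998e+02  1.0000e-02 -1.7521e+02] F [4.55 4.29 0.41] gap -0.06796059804996055 t 11.7
```

To row units: -2 mm / 800 = -0.0025, 1.2 mm / 800 = 0.0015.

```bash
echo '{"ticks":[[0, 0, 0, 0.0009, -0.0013, 0, 0], [0, 0, 0, 0.0015, -0.0025, 0, 0]]}' > rows.txt && python3 steer.py rows.txt;echo '{"ticks":[[0, 0, 0, 0.0006, -0.0013, 0, 0], [0, 0, 0, 0.0006, -0.0013, 0, 0]]}' > rows.txt && python3 steer.py rows.txt
```

```text
time: 11.95
tool_pos: [482.5, 131.9, 48.3]
tcp_rot: [180.0, 0.0, -175.2]
ft_force: [3.7, 2.6, 1.1]
finger_gap: 0.1
grip_force: 2.1
time: 12.2
tool_pos: [482.3, 131.2, 48.4]
tcp_rot: [179.9, 0.0, -175.2]
ft_force: [5.3, 4.9, -1.1]
finger_gap: 0.3
grip_force: 3.3
```

To row units: -1 mm / 800 = -0.0013, 0.5 mm / 800 = 0.0006.

```bash
echo '{"ticks":[[0, 0, 0, 0.0006, -0.0013, 0, 0], [0, 0, 0, 0.0006, -0.0013, 0, 0]]}' > rows.txt && python3 steer.py rows.txt;python3 -c "
from h import *
at()
from bench import r, workorder, snapshot
import cv2
s=snapshot('top');cv2.imwrite('pics/t6.png',cv2.convertScaleAbs(cv2.resize(s['pixels'][170:290,200:360],None,fx=5,fy=5,interpolation=2),alpha=1.8))"
```

```text
time: 12.45
tool_pos: [482.3, 131.0, 48.6]
tcp_rot: [179.9, 0.1, -175.2]
ft_force: [7.2, 10.2, -2.8]
finger_gap: -0.1
grip_force: 5.6
vise xy -62.22 126.2 z 48.56 rpy [ 1.7986e+02  1.1000e-01 -1.7521e+02] F [ 7.23 10.19 -2.82] gap -0.14052344704323583 t 12.45
```

View pics/t6.png

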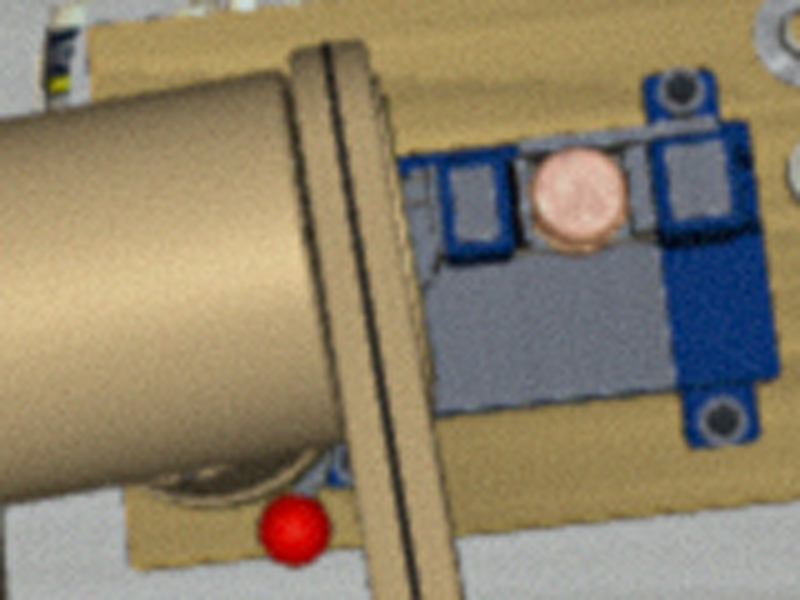

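To row units: -120 mm / 800 = -0.15, -100 mm / 800 = -0.125.

```bash
echo '{"ticks":[[0, 0, 0, -0.0019, 0.005, 0, 0], [0, 0, 0, -0.0063, 0.0188, 0, 0], [0, 0, 0, -0.0063, 0.0188, 0, 0], [0, 0, 0, -0.0063, 0.0188, -0.05, 0], [0, 0, 0, -0.0063, 0.05, -0.125, 0], [0, 0, 0, -0.0063, 0.1, -0.15, 0], [0, 0, 0, -0.0063, 0.1, -0.15, 0], [0, 0, 0, -0.0063, 0.1, -0.15, 0]]}' > rows.txt && python3 steer.py rows.txt;python3 - <<'E'
from h import *
at()
from bench import r, workorder, snapshot
import cv2
s=snapshot("top");px=s["pixels"].astype(int)
m=(px[...,2]>90)&(px[...,1]<40)&(px[...,0]<40); m[:, :215]=0;m[:,330:]=0;m[:200]=0;m[290:]=0
v,u=np.nonzero(m);w=onz(s,u.mean(),v.mean(),63)[:2]-V(p,0,79.2)
print(len(u),u.mean(),v.mean(),np.hypot(*w),(np.arctan2(w[1],w[0])-p[2]-1.047)%6.283)
cv2.imwrite('pics/t7.png',cv2.convertScaleAbs(cv2.resize(s['pixels'][150:290,200:400],None,fx=4,fy=4,interpolation=2),alpha=1.8))
E
```

```text
time: 13.5
tool_pos: [479.3, 209.3, 167.3]
tcp_rot: [-179.9, -0.1, -175.2]
ft_force: [-0.0, 0.1, -0.9]
finger_gap: -0.1
grip_force: 0.0
vise xy -58.66 204.43 z 167.26 rpy [-1.7994e+02 -1.0000e-01 -1.7517e+02] F [-0.02  0.1  -0.93] gap -0.1467270766036729 t 13.5
103 258.36893203883494 275.8252427184466 110.61576500260169 1.750349489596296
```

View pics/t7.png

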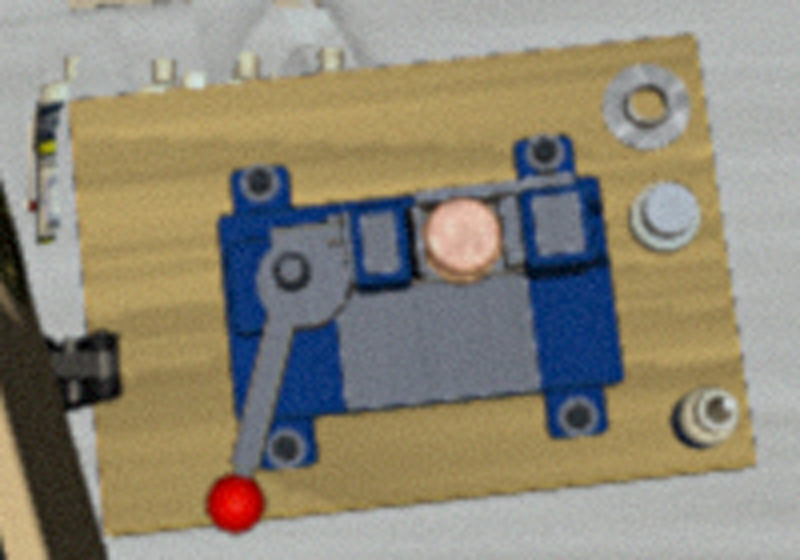

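The lever measures 1.75 rad, which is its end stop. The cap, at (463, 236) in the crop, is against the stop plate between the jaws, and the other items have not moved.

```bash
python3 -c "
from bench import r, workorder, snapshot
print(workorder.hand_in())"
```

```text
the job is handed in; nothing more can be done
None
```

The job is handed in: the cap stands home against the stop and clamped upright, the lever measures 1.75 rad (its end stop), and the flange, aerator and glue bottle look unmoved; the jaw force on the cap could not be measured, and the hand-in gave no verdict.

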